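# Show the slide block to the inspection camera

## Robot

A 7-joint arm with a two-finger parallel gripper is mounted at the origin on a cart in front of the work surface, level with it; the furniture and walls round the work are solid. World frame = base frame: x ahead of the robot, y to its left, z up, the work surface at z = 0. Lengths are in m, angles in rad, forces in N, time in s.
With the tool pointing down it reaches from about 0.35 to 0.9 m from the base axis. Payload 8.1 kg.
Tool frame: the origin (TCP) lies on the centre line of the jaws, within the pads' length; the fingertips stand 8 mm ahead of it and the grasp point (between the pads) lies 11 mm behind it; y points along the fingers, x is the direction in which the jaws open and shut, and the axes are right-handed (so a half turn about y gives the same grasp; the last joint's range is limited). The gripper opens to 92 mm and grips with 3 to 60 N. Pads are 19 mm wide; open, the fingers measure 130 mm over their backs; the gripper's body (75 mm by 190 mm) begins 47 mm behind the grasp point.
Start: joints at [1.011, 0.434, 0.025, 1.573, -0.012, 1.134, -0.075], TCP at [0.276, -0.561, 0.235] pointing down, gripper open.
Joint ranges: [-2.62, 2.62], [-0.44, 2.09], [-1.27, 1.32], [0.08, 2.57], [-1.32, 4.46], [0.12, 2], [-2.74, 2.74]. Speed limits (rad/s): [2.22, 2.22, 3.01, 3.01, 3.14, 3.14, 3.14].

## Interface

Orientations are given as a 3x3 rotation matrix whose columns are the frame's x, y, z axes.
In Python, from plant import robot, cams gives the robot as it stands.
- The arm moves only by the shell command python3 -m inch 'ROWS' [FORCE]. ROWS is text: rows parted by semicolons, each of 7 numbers parted by spaces: the shift along the world's x, y, z in units of 60 cm (1.0 is 60 cm), then the turn, a rotation vector about the world's x, y, z in units of 60 degrees (1.0 is 60 degrees), then the opening, from -1 (shut) to 1 (fully open), so that 0 is half open. A call has 1 to 5 rows; each row shifts and turns the commanded pose from where the row before left it; what a row does not reach is not made up. A row lasts 1/12 s, in which the tool goes at most 41.7 mm and 7.16 degrees, less where a joint would pass 70% of its speed; a pose out of reach is approached as far as the arm can. A call with a number of a shift or a turn outside -1 to 1 is refused whole. A call with a gripper value outside its range is refused whole. The fingers move at their own pace and stop on an object; FORCE is the grip in N (left out, the last holds). Time passes only in rows, so rows that do not move let the fingers close. It gives the time, the measured TCP pose, the force and the opening at its end, in the units of the state.
- robot.get_state(): the state, without advancing time (a new reading comes with each control period).
- cams.capture(name): name is "scene" or "top"; returns (picture, depth): 480x640x3 uint8, red, green, blue; 480x640 float32, m along the optical axis (not along the pixel's ray), 0 where there is no reading.
- cams.get_calibration(name): a dict with "fx", "fy", "cx", "cy" (pixels), "dist_coeffs" ([k1, k2, p1, p2, k3] as OpenCV has them; the pictures are not rectified), "R" (3x3) and "t" (3): a world point X has camera coordinates R X + t. Camera axes: x right, y down, z forward; pixel columns grow to the right and rows downward; lengths in m; the calibration is good to about 2 mm. A picture is of the moment at which its call begins. get_calibration takes no time and is no camera call.
- robot.job_done(): hands the job in, once; it reports no verdict.
The state is a dict: "t": time; "joints": joint angles; "dq": joint speeds; "joint_torque": joint torques, N m; "tool_pos": TCP position; "tool_rot": TCP orientation; "force": force on the tool from outside, world axes, zero at the start; "ft_torque": the same for the moment, N m; "opening": finger opening in m.
Only numpy, scipy, OpenCV 4.12 (cv2) and the standard library are available. Lean on these libraries where they do the work, as an engineer would, in place of code of your own. Each camera call takes 0.05 s, during which the arm holds its last target.

## Task

Take the T-slot slide block out of the pocketed nest and present it in the air to the inspection camera: slotted face square to the lens, middle of that face on the lens axis, 12 cm from the lens, its top end still uppermost and the block not rolled to either side as the camera sees it. Finish while holding it there still in the gripper. Leave the other two parts in their pockets, do not touch the camera or its stand, and leave the other things on the bench where they are.

Things in the scene. Friction and masses are not known exactly. Their poses are not given: they have to be found in the camera images.
- nest: Fixed grey plastic block, 200 x 86 x 22 mm (x, y, z); origin: centre of its underside, z up. Three equal pockets in its top at x = -60, 0, +60 mm, each 27 (x) x 43 (y) mm, 15 mm deep (floor 7 mm above the bench). An aluminium part stands upright in each, in any order, its axes along the nest's, loose by 1.5 mm a side.
- slide: The slide block to show: bare aluminium, 24 (x) x 40 (y) x 60 (z) mm, 0.1 to 0.21 kg, upright in a pocket, 45 mm of it above the nest. Origin: centre of its underside, z up. A T-slot (mouth 12 mm, inside 20 mm wide, 12 mm deep) runs all down its +x face, so from above it is a C open to +x; the other faces are plain. Its side faces (+y, -y), 40 mm apart, can be gripped.
- slide_slot (a point): Middle of the slide block's slotted face: 12 mm along +x and 30 mm up from the block's origin; axes as the block's.
- slide_back (a point): Middle of the slide block's plain back face: 12 mm along -x and 30 mm up from its origin; axes as the block's.
- slide_top (a point): Middle of the slide block's top end: 60 mm up from its origin; axes as the block's.
- spacer: Another part in the nest, to be left: solid rectangular bare aluminium block, same outer size 24 x 40 x 60 mm, without slot, a dark round hole mark in its two 40 mm faces and a small one in the middle of its top. Origin at the centre of its underside, z up.
- step_block: Another part in the nest, to be left: bare aluminium, 24 x 40 mm foot, 60 mm tall, the upper 24 mm narrowed to 20 mm along y (a step on both sides). Origin at the centre of its underside, z up.
- camera_stand: Fixed stand of the inspection camera: dark 110 x 110 x 12 mm base, post 24 mm thick (collars to 40 mm), yoke 88 mm wide over its knobs, pivot 270 mm above the bench, 290 mm tall in all. Origin: centre of the underside; z up; the camera looks along the stand's +x, tilted down.
- camera_head (a joint): Downward tilt of the camera head about the yoke's level pivot, rad: 0 = lens looks level, positive = lens looks down. Stiff; somewhere from 0.25 to 0.6, and to be left as it is.
- camera_lens (a point): Centre of the front of the camera's lens, 74.5 mm from the pivot. x: optical axis, out of the lens (forward and down); y: level, sideways; z: square to both, up. The head is a grey box 66 x 46 x 44 mm with a black ring light 62 mm wide round the lens. The middle of the slotted face belongs 120 mm out along x.
- loupe: Bystander: black eye loupe, 40 mm wide, 38 mm tall, on the bench; origin at the centre of its underside.
- collet: Bystander: steel spring collet, 25 mm wide, 30 mm tall, on the bench; origin at the centre of its underside.
- boat: Bystander: white weighing dish, 56 x 56 x 18 mm, on the bench; origin at the centre of its underside.
- jar: Bystander: small brown jar with a black lid, 46 mm wide, 50 mm tall, on the bench; origin at the centre of its underside.
- tweezers: Bystander: flat steel tweezers, 122 mm long, 13 mm wide, 9 mm high, lying on the bench; origin at the middle of the underside, length along y.
Things that resemble listed ones, but are neither listed nor needed, are in the scene too. Leave any yellow look-alike of the slide alone.

How it is judged:
On the way:
1. the slide block is lifted in the gripper clear of the nest (height (world z) of slide above 0.08 m and contact force between slide and the fingers above 1 N and contact force between slide and nest below 0.3 N), for 0.2 s.
At the end, for the whole second after the job is handed in: Fingers hold the slide block still in the air: middle of its slotted face 105-135 mm in front of the lens, within 12 mm of its axis in y and z, facing the lens; its x and y axes within 10 degrees of the lens's; top end up. The other two parts moved under 10 mm, upright (x of slide_slot in the frame of camera_lens between 0.105 and 0.135 m and y of slide_slot in the frame of camera_lens between -0.012 and 0.012 m and z of slide_slot in the frame of camera_lens between -0.012 and 0.012 m and x of slide_back in the frame of camera_lens above 0.12 m and z of slide_top in the frame of camera_lens above 0.015 m and angle between the x axis of slide and the x axis of camera_lens, either way round below 0.175 rad and angle between the y axis of slide and the y axis of camera_lens, either way round below 0.175 rad and contact force between slide and the fingers above 1 N and linear speed of slide below 0.02 m/s and angular speed of slide below 0.2 rad/s and contact force between slide and nest below 0.3 N and contact force between slide and camera_stand below 0.3 N and distance of each of spacer, step_block from where it was at the start of the episode below 0.01 m and angle between each of spacer, step_block's own z axis and vertical below 0.1 rad); the arm keeps its last pose, push and grip.
It fails at once if the camera or its stand is touched or its tilt changed (contact force between camera_stand and the arm above 1 N or contact force between camera_stand and the fingers above 1 N or contact force between camera_stand and slide above 1 N).
It fails at once if another nest part is pulled out of its pocket (distance of any of spacer, step_block from where it was at the start of the episode above 0.015 m).
It fails at once if a thing on the bench is displaced by more than 2 cm (distance of any of loupe, collet, boat, jar, tweezers from where it was at the start of the episode above 0.02 m).
It also fails if it takes over 32 s, if anything falls off the work surface, if the arm or the gripper's body presses on something with over 40 N, if the wrist force passes 120 N, or if a joint passes its speed limit or range.

## Working session

There is one attempt and no reset: what is moved stays moved. The work goes in short steps, Python scripts to look and compute and a shell command to move; the robot and the scene stay as the last step left them, time stands still between calls to the robot, and variables do not carry over. Pictures are saved under pics/ and viewed, and the job is handed in when it is done.

```bash
ls; mkdir -p pics; python3 - <<'E'
from plant import robot,cams
import cv2,numpy as np
for n in("scene","top"):
    p,d=cams.capture(n); cv2.imwrite(f"pics/{n}0.png",p[:,:,::-1]); np.savez(f"pics/{n}0.npz",p=p,d=d)
    c=cams.get_calibration(n); print(n,{k:np.round(v,4).tolist() for k,v in c.items()})
print(robot.get_state())
E
```

```text
pics
scene {'fx': 559.2406, 'fy': 559.2406, 'cx': 323.7974, 'cy': 242.6563, 'dist_coeffs': [-0.0898, 0.0, 0.0, 0.0, 0.0], 'R': [[0.5733, -0.8193, 0.0106], [-0.4485, -0.3247, -0.8327], [0.6856, 0.4727, -0.5536]], 't': [-0.2628, 0.4253, 1.2195]}
top {'fx': 500.5754, 'fy': 500.5754, 'cx': 319.4784, 'cy': 242.7972, 'dist_coeffs': [0.0385, 0.0, 0.0, 0.0, 0.0], 'R': [[-0.1038, -0.9946, -0.0015], [-0.9742, 0.102, -0.2013], [0.2004, -0.0194, -0.9795]], 't': [0.1111, 0.5627, 1.1818]}
{'t': 0.1, 'joints': array([ 1.01137346,  0.43512182,  0.02498755,  1.5739757 , -0.01160054,
        1.13400582, -0.07505216]), 'dq': array([ 0.00017889,  0.00073833,  0.00039815, -0.00129634,  0.00050575,
       -0.00046565,  0.00029239]), 'joint_torque': array([ 2.85428687e-03, -6.69136119e+01,  9.88027900e-01, -3.15147471e+01,
       -6.05083513e-02,  3.74896161e-02,  4.25817504e-06]), 'tool_pos': array([ 0.27544322, -0.56054883,  0.23405493]), 'tool_rot': array([[ 4.41067871e-01, -7.15861417e-04,  8.97473465e-01],
       [-8.97472721e-01,  1.16297387e-03,  4.41068433e-01],
       [-1.35948206e-03, -9.99999068e-01, -1.29515685e-04]]), 'force': array([-0.48081773,  0.68495525,  0.61480454]), 'ft_torque': array([-0.00329169, -0.01794774, -0.01946448]), 'opening': 0.09156305185737779}
```

View pics/scene0.png

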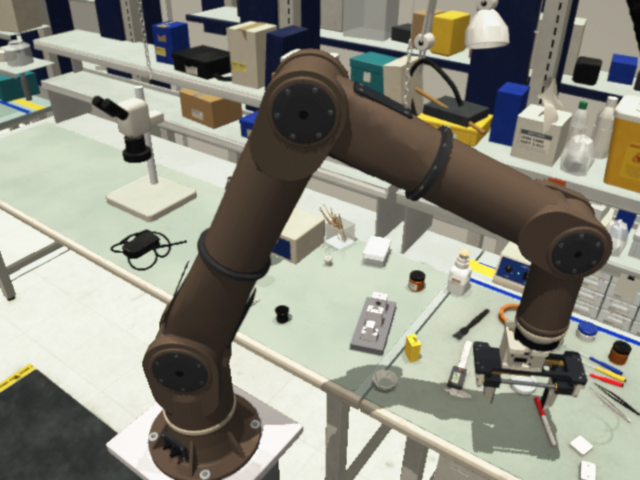

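View pics/top0.png

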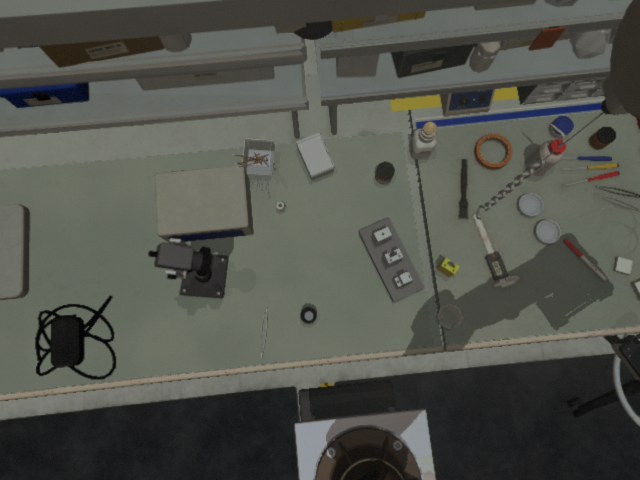

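```bash
python3 - <<'E'
import cv2,numpy as np
p=np.load("pics/top0.npz")["p"][:,:,::-1]
a=cv2.resize(p[205:315,340:470],None,fx=5,fy=5,interpolation=cv2.INTER_CUBIC)
b=cv2.resize(p[220:320,130:260],None,fx=5,fy=5,interpolation=cv2.INTER_CUBIC)
cv2.imwrite("pics/cropN.png",a);cv2.imwrite("pics/cropC.png",b)
p=np.load("pics/scene0.npz")["p"][:,:,::-1]
cv2.imwrite("pics/cropS.png",cv2.resize(p[270:370,330:440],None,fx=5,fy=5,interpolation=cv2.INTER_CUBIC))
E
```

```text
(no output)
```

View pics/cropN.png

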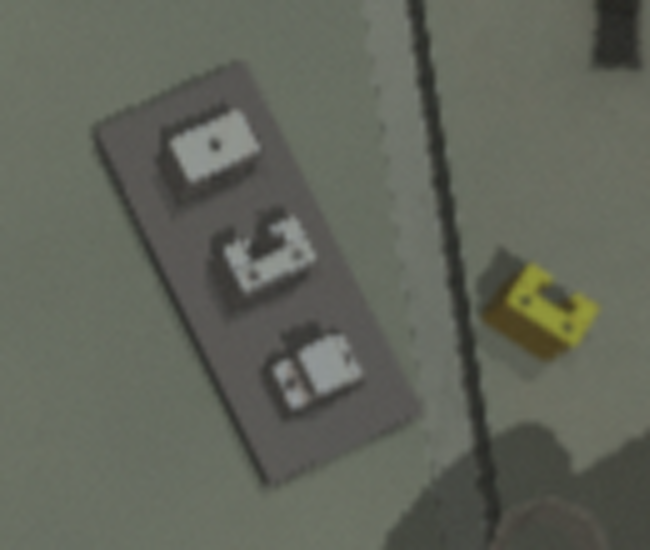

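View pics/cropC.png

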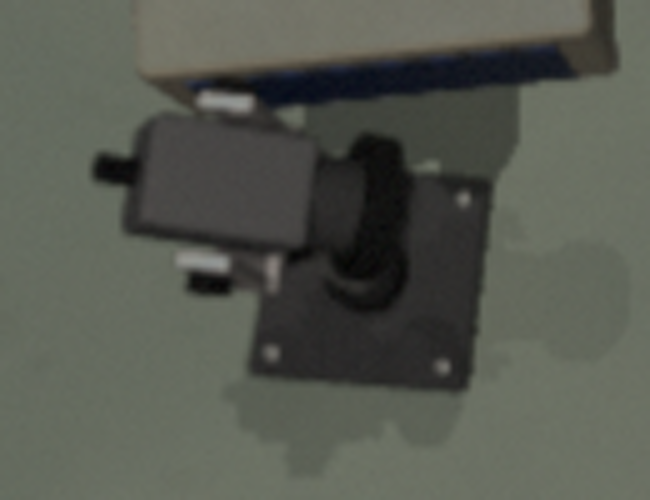

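View pics/cropS.png

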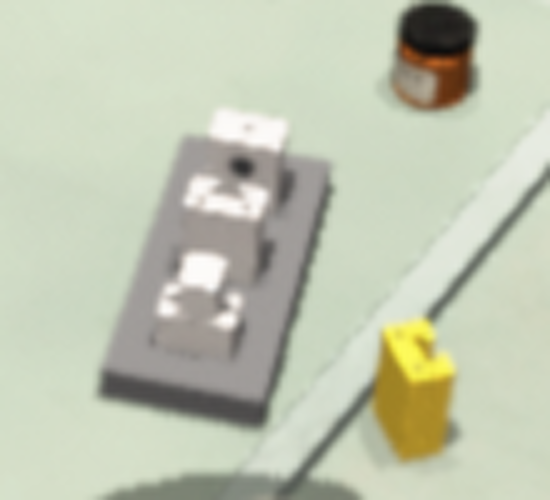

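```bash
cat > h.py <<'E'
import numpy as np,cv2
from plant import robot,cams
def cal(n):
    c=cams.get_calibration(n);K=np.array([[c['fx'],0,c['cx']],[0,c['fy'],c['cy']],[0,0,1.]])
    return K,np.array(c['dist_coeffs'],float),np.array(c['R']),np.array(c['t'])
def cloud(n,d):
    K,D,R,t=cal(n);h,w=d.shape
    uv=np.stack(np.meshgrid(np.arange(w),np.arange(h)),-1).reshape(-1,1,2).astype(float)
    u=cv2.undistortPoints(uv,K,D).reshape(h,w,2)
    P=np.dstack([u*d[...,None],d]);X=(P-t)@R; X[d==0]=np.nan
    return X
def ray(n,uv,z):
    K,D,R,t=cal(n);u=cv2.undistortPoints(np.array(uv,float).reshape(-1,1,2),K,D).reshape(-1,2)
    d=np.c_[u,np.ones(len(u))]@R;o=-R.T@t
    return o+d*((z-o[2])/d[:,2])[:,None]
def proj(n,X):
    K,D,R,t=cal(n);return cv2.projectPoints(np.array(X,float).reshape(-1,1,3),cv2.Rodrigues(R)[0],t,K,D)[0].reshape(-1,2)
E
python3 - <<'E'
from h import *
np.set_printoptions(precision=4,suppress=True,linewidth=160)
z=np.load("pics/top0.npz");X=cloud("top",z["d"])
print("cam pos",-cal("top")[2].T@cal("top")[3])
print("bench z",np.nanmedian(X[270:300,330:355,2]),np.nanstd(X[270:300,330:355,2]))
r=X[205:315,340:425].reshape(-1,3)
m=(r[:,2]>.015)&(r[:,2]<.029);q=r[m]
rc=cv2.minAreaRect((q[:,:2]*1000).astype(np.float32));print("nest",rc,len(q),np.median(q[:,2]))
for nm,(u,v) in dict(spacer=(383,234),slide=(393,256),step=(403,279)).items():
    s=X[v-14:v+14,u-14:u+14].reshape(-1,3);s=s[(s[:,2]>.058)&(s[:,2]<.078)]
    print(nm,len(s),s.mean(0),cv2.minAreaRect((s[:,:2]*1000).astype(np.float32)))
print("base")
r=X[250:305,175:235].reshape(-1,3);q=r[(r[:,2]>.006)&(r[:,2]<.02)]
print(len(q),cv2.minAreaRect((q[:,:2]*1000).astype(np.float32)),np.median(q[:,2]))
print("head px heights"); print((X[236:284:3,148:216:3,2]*1000).round())
print("base corners ray",ray("top",[(180,295),(223,297.5),(228,256)],.012))
E
```

```text
cam pos [0.3229 0.0761 1.271 ]
bench z 0.002839016179603865 0.002457554510073293
nest ((520.2944946289062, -124.27881622314453), (199.82626342773438, 87.72492980957031), 19.004684448242188) 2055 0.02262443061120165
spacer 169 [ 0.5756 -0.1038  0.0671] ((576.2427368164062, -104.09063720703125), (24.61530876159668, 40.76707458496094), 18.43238639831543)
slide 137 [ 0.5178 -0.1234  0.0672] ((519.2320556640625, -123.53536987304688), (23.187702178955078, 39.92218017578125), 18.84700584411621)
step 89 [ 0.4627 -0.1425  0.067 ] ((463.0489807128906, -142.998779296875), (23.626678466796875, 19.889732360839844), 19.01571273803711)
base
1273 ((524.3707275390625, 349.2624816894531), (149.6299591064453, 138.06639099121094), 84.09841918945312) 0.012341883508619186
head px heights
[[  3.   0.   3.   4.  92.  89.  79.  91.  89. 278. 277. 276.  76.  75.  68.  61.  62.  58.  59.  51.  48.  48.  46.]
 [  3.  -2.   4.   2.   2.   1.  53. 286. 286. 285. 282. 279.  46.  40.  36.  35.  27.  25.  25.  23.   7.   4.   2.]
 [  3.   0.   3.   3.   2. 301.  -0.  25. 276. 276. 275. 275. 260.   3.   4.   1.   4. 
[... 955 characters left out ...]
64. 264. 250.  15.]
 [  0.   6.   3.   5.   2.   4.   1.   2.   1. 225. 255. 260. 261. 267. 195. 171. 248. 249. 266. 267. 260.  11.  15.]
 [  6.   9.   1.   3.  -0.   7. 287. 284. 284. 286. 270. 228. 223.  13.  14. 128. 119. 248. 259. 259.  33.  18.  18.]
 [  4.   4.   2.   0.   0.   1.   2. 278. 276. 274. 261. 248. 223.  13.  11.  13.  78. 247. 249. 243.  38.  13.  16.]
 [  2.   6.   0.   7.   4.   1.   5. 264. 271. 273.  -2.   8.  14.  13.  14.  15.  39.  38.  34.  35.  33.  14.  12.]
 [  5.   5.   7.   4.   4.   2.   1.   1.   1.   2.   3.   5.  15.   7.  17.   9.  12.  13.  31.  24.  13.  11.  16.]]
base corners ray [[0.484  0.4127 0.012 ]
 [0.4664 0.3063 0.012 ]
 [0.5706 0.2868 0.012 ]]
```

```bash
python3 - <<'E'
from h import *
np.set_printoptions(precision=4,suppress=True,linewidth=160)
z=np.load("pics/top0.npz");X=cloud("top",z["d"])
q=X[246:266,160:192].reshape(-1,3);q=q[(q[:,2]>.27)&(q[:,2]<.31)]
for _ in range(5):
    c=q.mean(0);n=np.linalg.svd(q-c)[2][2];n*=np.sign(n[2]);e=(q-c)@n;q=q[abs(e)<.006] 
print(len(q),c,n,e.std(),"tilt",np.arccos(n[2]),"az",np.degrees(np.arctan2(n[1],n[0])))
# all head-top points in larger region
Q=X[236:290,150:215].reshape(-1,3)
Q=Q[(abs((Q-c)@n)<.006)&(Q[:,2]>.24)]
az=np.arctan2(n[1],n[0])
rc=cv2.minAreaRect((Q[:,:2]*1000).astype(np.float32));print(rc)
# for az from base
for a in np.radians([-99,-100,-101]):
    s=np.array([np.cos(a),np.sin(a)]);l=np.array([-s[1],s[0]])
    o=np.array([.5273,.3498]);
    print("top centroid in stand xy",(c[:2]-o)@s,(c[:2]-o)@l,"n comp",n[:2]@s,n[:2]@l)
    A=(Q[:,:2]-o)@np.c_[s,l]; print(np.percentile(A,[1,5,95,99],axis=0))
E
```

```text
633 [0.5275 0.3432 0.291 ] [-0.0875 -0.4528  0.8873] 0.0018028596246237383 tilt 0.47935813841774777 az -100.93280166620089
((527.7398681640625, 328.25732421875), (68.17437744140625, 97.00167846679688), 0.21884724497795105)
top centroid in stand xy 0.006517117429369296 0.0012549227102542576 n comp 0.46094735684960947 -0.015555385166852611
[[-0.0233 -0.0244]
 [-0.0193 -0.0196]
 [ 0.0626  0.0226]
 [ 0.0682  0.0253]]
top centroid in stand xy 0.006494223419631701 0.0013684709616239887 n comp 0.461148631238733 -0.00750837538841654
[[-0.0234 -0.0234]
 [-0.0195 -0.0193]
 [ 0.0625  0.0227]
 [ 0.0684  0.0259]]
top centroid in stand xy 0.006469351206529532 0.0014816023634821333 n comp 0.46120943528753416 0.0005409215138980943
[[-0.0233 -0.0223]
 [-0.0197 -0.0192]
 [ 0.0625  0.0231]
 [ 0.0683  0.0269]]
```

Things that could be taken for the slide (top view): the spacer at (383,234), solid with a centre hole mark; the step block at (403,279), with a narrowed top; the yellow C-shaped block at (449,266), a look-alike on the bench; and the aluminium C at (393,256). The close crop shows the one at (393,256) is the slide. It sits in the middle pocket with its slot facing the spacer, so its +x is at a yaw of about 19°. The stand is at (0.527, 0.350), looking along about -100.5° with a tilt of about 0.48.

Now I move over the slide.

```bash
python3 -m inch '0.0271 0.0485 0 0 0 -0.024 1;0.0271 0.0485 0 0 0 -0.024 1;0.0271 0.0485 0 0 0 -0.024 1;0.0271 0.0485 0 0 0 -0.024 1;0.0271 0.0485 0 0 0 -0.024 1' 30
python3 -m inch '0.0271 0.0485 0 0 0 0 1;0.0271 0.0485 0 0 0 0 1;0.0271 0.0485 0 0 0 0 1;0.0271 0.0485 0 0 0 0 1;0.0271 0.0485 0 0 0 0 1'
python3 -m inch '0.0271 0.0485 0 0 0 0 1;0.0271 0.0485 0 0 0 0 1;0.0271 0.0485 0 0 0 0 1;0.0271 0.0485 0 0 0 0 1;0.0271 0.0485 0 0 0 0 1'
python3 -m inch '0 0 0 0 0 0 1;0 0 0 0 0 0 1;0 0 0 0 0 0 1'
python3 - <<'E'
from h import *
p,d=cams.capture("scene");cv2.imwrite("pics/s1.png",p[:,:,::-1]);np.savez("pics/s1.npz",p=p,d=d)
s=robot.get_state();print(s["tool_pos"],s["tool_rot"],s["joints"],s["t"])
E
```

```text
t: 0.52
tool_pos: [0.3572, -0.4139, 0.2344]
tool_rot: [[0.324, -0.0, 0.946], [-0.946, 0.0, 0.324], [-0.001, -1.0, -0.0]]
force: [0.3, -0.8, 1.4]
opening: 0.0917
t: 0.93
tool_pos: [0.4385, -0.2684, 0.2346]
tool_rot: [[0.325, -0.0, 0.946], [-0.946, 0.0, 0.325], [-0.0, -1.0, -0.0]]
force: [0.5, -0.5, -0.2]
opening: 0.0914
t: 1.35
tool_pos: [0.5198, -0.1229, 0.2345]
tool_rot: [[0.325, -0.001, 0.946], [-0.946, -0.0, 0.325], [-0.0, -1.0, -0.0]]
force: [0.2, -1.8, -0.4]
opening: 0.0918
t: 1.6
tool_pos: [0.5191, -0.1248, 0.2344]
tool_rot: [[0.325, -0.001, 0.946], [-0.946, -0.0, 0.325], [0.0, -1.0, -0.001]]
force: [-0.7, -1.5, -0.3]
opening: 0.0917
[ 0.51889874 -0.12556454  0.23443618] [[ 3.23804647e-01 -9.38933786e-04  9.46123496e-01]
 [-9.46123931e-01 -5.73644378e-04  3.23804227e-01]
 [ 2.38707696e-04 -9.99999395e-01 -1.07409644e-03]] [ 0.26703419  0.29798021 -0.1663437   1.78384076  0.05636019  1.06519658
 -1.1605152 ] 1.65
```

View pics/s1.png

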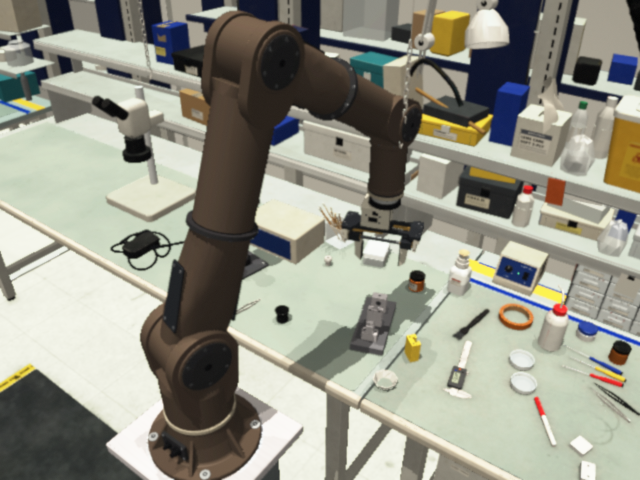

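The scene picture shows the gripper hovering over the nest, with the slide at about (376,303) below it and a clear path down. I'll cross-check the slide position with the scene camera before descending.

```bash
python3 - <<'E'
from h import *
np.set_printoptions(precision=4,suppress=True)
for f in("scene0","s1"):
    X=cloud("scene",np.load(f"pics/{f}.npz")["d"])
    q=X[280:360,335:410].reshape(-1,3);
    n=q[(q[:,2]>.016)&(q[:,2]<.028)];print("nest",cv2.minAreaRect((n[:,:2]*1000).astype(np.float32)))
    q=q[(q[:,2]>.058)&(q[:,2]<.075)]
    q=q[(abs((q[:,:2]-[.519,-.124])@[.9455,.3256])<.025)]
    print(len(q),q.mean(0),cv2.minAreaRect((q[:,:2]*1000).astype(np.float32)))
E
```

```text
nest ((559.9722900390625, -121.87619018554688), (294.09686279296875, 151.84768676757812), 27.739456176757812)
117 [ 0.5144 -0.1233  0.0657] ((518.4571533203125, -121.69190216064453), (33.15495681762695, 40.144493103027344), 20.954362869262695)
nest ((559.3355102539062, -121.99748229980469), (300.2070617675781, 151.95553588867188), 27.932003021240234)
113 [ 0.5155 -0.1235  0.0656] ((519.4517211914062, -121.773681640625), (31.878639221191406, 40.04719924926758), 18.696203231811523)
```

```bash
python3 -m inch '0 0.001 -0.033 0 0 0 1;0 0.001 -0.033 0 0 0 1;0 0 -0.033 0 0 0 1;0 0 -0.033 0 0 0 1;0 0 -0.033 0 0 0 1'
python3 -m inch '0 0 -0.033 0 0 0 1;0 0 -0.033 0 0 0 1;0 0 -0.033 0 0 0 1;0 0 -0.033 0 0 0 1;0 0 -0.033 0 0 0 1'
python3 -m inch '0 0 0 0 0 0 1;0 0 0 0 0 0 1;0 0 0 0 0 0 1'
```

```text
t: 2.07
tool_pos: [0.5188, -0.125, 0.135]
tool_rot: [[0.323, -0.0, 0.947], [-0.947, -0.001, 0.323], [0.001, -1.0, -0.0]]
force: [0.1, -0.3, 0.2]
opening: 0.0919
t: 2.48
tool_pos: [0.5189, -0.1251, 0.0359]
tool_rot: [[0.323, -0.0, 0.947], [-0.947, -0.001, 0.323], [0.001, -1.0, -0.0]]
force: [-0.4, 0.1, -0.4]
opening: 0.0915
t: 2.73
tool_pos: [0.5198, -0.1241, 0.0377]
tool_rot: [[0.324, 0.001, 0.946], [-0.946, -0.0, 0.324], [0.001, -1.0, 0.001]]
force: [0.7, -0.3, 0.2]
opening: 0.0914
```

Now I close the gripper at 30 N.

```bash
python3 -m inch '0 0 0 0 0 0 0.2;0 0 0 0 0 0 0;0 0 0 0 0 0 -0.1;0 0 0 0 0 0 -0.3;0 0 0 0 0 0 -0.5' 30
python3 -m inch '0 0 0 0 0 0 -0.5;0 0 0 0 0 0 -0.5;0 0 0 0 0 0 -0.5;0 0 0 0 0 0 -0.5;0 0 0 0 0 0 -0.5' 30
python3 - <<'E'
from plant import robot;s=robot.get_state();print(s["opening"],s["tool_pos"],s["force"])
E
```

```text
t: 3.15
tool_pos: [0.5198, -0.1233, 0.0371]
tool_rot: [[0.325, 0.001, 0.946], [-0.946, -0.0, 0.325], [0.0, -1.0, 0.001]]
force: [0.5, -0.2, -0.1]
opening: 0.0628
t: 3.57
tool_pos: [0.5195, -0.1232, 0.0367]
tool_rot: [[0.325, -0.0, 0.946], [-0.946, 0.0, 0.325], [-0.0, -1.0, -0.0]]
force: [0.4, 0.9, 1.1]
opening: 0.0395
0.03945347879808479 [ 0.51950275 -0.12318811  0.03671285] [0.42997958 0.9114472  1.08996413]
```

The opening stopped at 40 mm, so it is gripping the side faces. Now I lift.

```bash
python3 -m inch '0 0 0.01 0 0 0 -0.5;0 0 0.015 0 0 0 -0.5;0 0 0.02 0 0 0 -0.5;0 0 0.025 0 0 0 -0.5;0 0 0.03 0 0 0 -0.5'
python3 -m inch '0 0 0.04 0 0 0 -0.5;0 0 0.04 0 0 0 -0.5;0 0 0.04 0 0 0 -0.5;0 0 0.03 0 0 0 -0.5;0 0 0 0 0 0 -0.5'
python3 - <<'E'
from h import *
p,d=cams.capture("scene");cv2.imwrite("pics/s2.png",cv2.resize(p[200:360,280:490,::-1],None,fx=3.5,fy=3.5,interpolation=cv2.INTER_CUBIC));np.savez("pics/s2.npz",p=p,d=d)
s=robot.get_state();print(s["tool_pos"],s["force"],s["opening"])
E
```

```text
t: 3.98
tool_pos: [0.5191, -0.1232, 0.0976]
tool_rot: [[0.325, -0.001, 0.946], [-0.946, 0.0, 0.325], [-0.0, -1.0, -0.001]]
force: [0.1, 0.3, -2.1]
opening: 0.0399
t: 4.4
tool_pos: [0.5216, -0.1235, 0.1914]
tool_rot: [[0.325, 0.007, 0.946], [-0.946, -0.001, 0.325], [0.003, -1.0, 0.006]]
force: [0.6, -0.3, -1.6]
opening: 0.0398
[ 0.52077057 -0.12339046  0.18934897] [ 0.66576077 -0.4366747  -1.89539978] 0.040076716788142
```

View pics/s2.png

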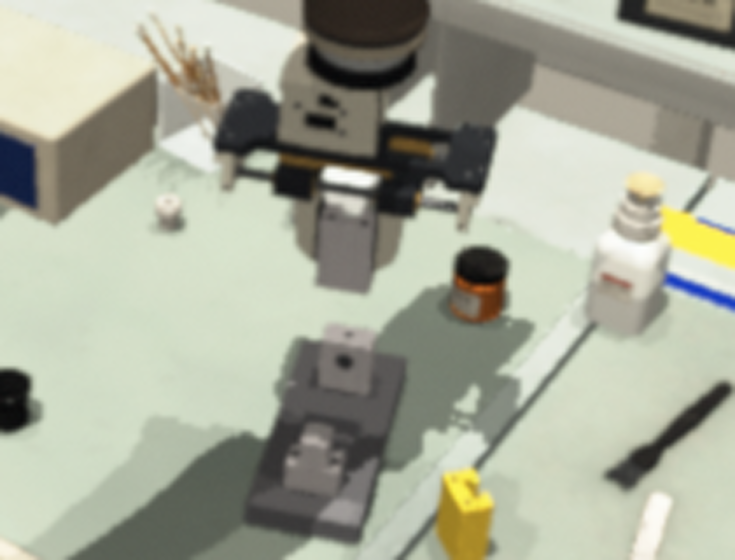

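The slide hangs upright in the jaws at about (345,230) in the crop, and the spacer and step block still stand in their pockets. Next I turn it and carry it to a standoff.

```bash
python3 -m inch '-0.006 0.0389 0 0 0 0.1008 -0.5;-0.006 0.0389 0 0 0 0.1008 -0.5;-0.006 0.0389 0 0 0 0.1008 -0.5;-0.006 0.0389 0 0 0 0.1008 -0.5;-0.006 0.0389 0 0 0 0.1008 -0.5'
python3 -m inch '-0.006 0.0389 0 0 0 0.1008 -0.5;-0.006 0.0389 0 0 0 0.1008 -0.5;-0.006 0.0389 0 0 0 0.1008 -0.5;-0.006 0.0389 0 0 0 0.1008 -0.5;-0.006 0.0389 0 0 0 0.1008 -0.5'
python3 -m inch '0 0 0 0.09 -0.0167 0 -0.5;0 0 0 0.09 -0.0167 0 -0.5;0 0 0 0.09 -0.0167 0 -0.5;0 0 0 0.09 -0.0167 0 -0.5;0 0 0 0.09 -0.0167 0 -0.5'
python3 -m inch '0 0 0 0 0 0 -0.5;0 0 0 0 0 0 -0.5;0 0 0 0 0 0 -0.5'
python3 - <<'E'
from h import *
for n in("scene","top"):
    p,d=cams.capture(n);cv2.imwrite(f"pics/{n}3.png",p[:,:,::-1]);np.savez(f"pics/{n}3.npz",p=p,d=d)
s=robot.get_state();print(s["tool_pos"],s["tool_rot"],s["joints"],s["opening"])
E
```

```text
t: 4.87
tool_pos: [0.5005, -0.0056, 0.186]
tool_rot: [[0.76, -0.002, 0.649], [-0.649, -0.0, 0.76], [-0.001, -1.0, -0.001]]
force: [0.7, 0.8, -0.4]
opening: 0.0401
t: 5.28
tool_pos: [0.4825, 0.111, 0.1861]
tool_rot: [[0.984, -0.001, 0.178], [-0.178, -0.0, 0.984], [-0.001, -1.0, -0.001]]
force: [0.3, 0.2, -0.6]
opening: 0.0398
t: 5.7
tool_pos: [0.4834, 0.11, 0.1868]
tool_rot: [[0.983, 0.086, 0.162], [-0.183, 0.456, 0.871], [0.001, -0.886, 0.464]]
force: [-0.2, 0.5, -2.4]
opening: 0.0401
t: 5.95
tool_pos: [0.4831, 0.1103, 0.1864]
tool_rot: [[0.983, 0.083, 0.163], [-0.183, 0.452, 0.873], [-0.002, -0.888, 0.46]]
force: [-0.0, 0.7, -1.9]
opening: 0.0395
[0.48332821 0.11174936 0.18701287] [[ 9.83659170e-01  8.29152916e-02  1.59811428e-01]
 [-1.80040639e-01  4.52614624e-01  8.73341497e-01]
 [ 8.03754686e-05 -8.87842923e-01  4.60146647e-01]] [ 0.55926822  0.35609888 -0.69799812  2.03646578 -0.35598717  0.72467105
 -0.01701433] 0.040052776709853646
```

View pics/scene3.png

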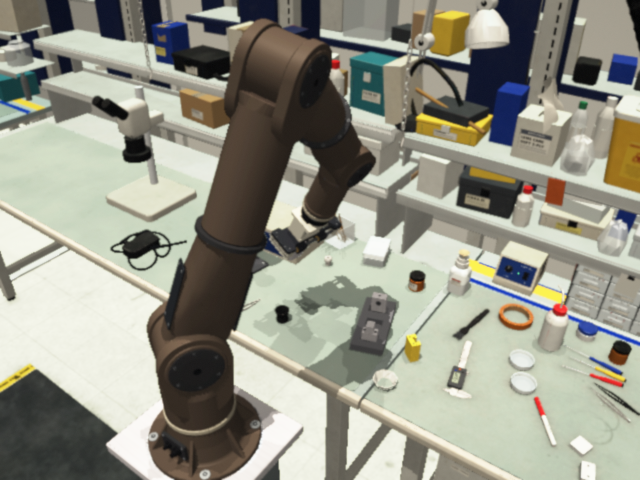

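View pics/top3.png

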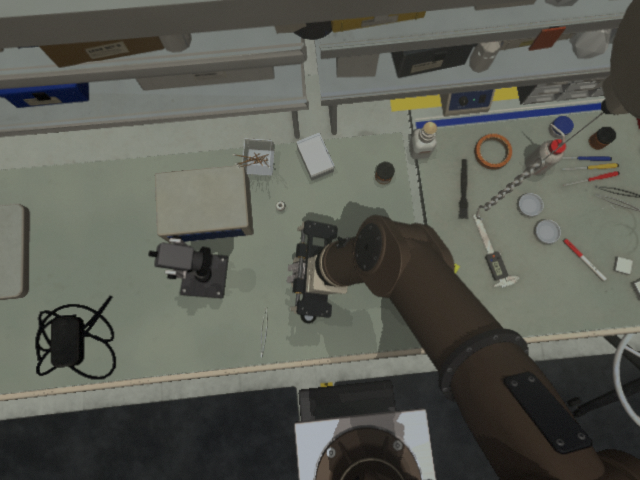

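```bash
python3 - <<'E'
from h import *
p=np.load("pics/top3.npz")["p"][:,:,::-1]
u0,v0,S=130,220,5
im=cv2.resize(p[v0:320,u0:260],None,fx=S,fy=S,interpolation=cv2.INTER_CUBIC)
im=cv2.convertScaleAbs(im,alpha=1.8)
az=np.radians(-100.5);T=.479;s=np.array([np.cos(az),np.sin(az),0]);up=np.array([0,0,1.])
f=np.cos(T)*s-np.sin(T)*up;z=np.sin(T)*s+np.cos(T)*up;y=np.cross(z,f)
O=np.array([.5273,.3498,0]);P=O+.27*up
def dr(pts,c,cl=True):
    q=((proj("top",pts)-[u0,v0]+.5)*S).round().astype(np.int32);cv2.polylines(im,[q],cl,c,1)
dr([O+.012*up+.055*(a*s+b*y) for a,b in((1,1),(1,-1),(-1,-1),(-1,1))],(0,255,0))
th=np.linspace(0,2*np.pi,40)
dr([P+.0745*f+.031*(np.cos(t)*y+np.sin(t)*z) for t in th],(0,0,255))
dr([P-.03*f+.05*a*f for a in(0,3)],(255,0,0),False)
for a in(-1,1): dr([P+.022*z+.023*a*y+b*f for b in(-.033,.033)],(255,255,0),False)
cv2.imwrite("pics/ov.png",im)
F=P+.1945*f;print("face",F,"f",f)
st=robot.get_state();R=st["tool_rot"];print("TCP goal",F-.012*R[:,2], "now",st["tool_pos"],"delta units",(F-.012*R[:,2]-st["tool_pos"])/.6)
# slide check in top cloud
X=cloud("top",np.load("pics/top3.npz")["d"])[205:330,270:330].reshape(-1,3)
L=(X-st["tool_pos"])@R
m=(abs(L[:,0])<.03)&(abs(L[:,1])<.04)&(abs(L[:,2])<.03);print(m.sum(),np.percentile(L[m],[2,10,50,90,98],axis=0).round(4))
E
```

```text
face [0.49584428 0.18008013 0.18035652] f [-0.16172606 -0.87259572 -0.46089195]
TCP goal [0.49392654 0.16960003 0.17483476] now [0.48332821 0.11174936 0.18701287] delta units [ 0.01766389  0.09641779 -0.02029686]
237 [[-0.0219 -0.0355 -0.0037]
 [-0.0149 -0.0301 -0.002 ]
 [ 0.0073 -0.0039  0.0094]
 [ 0.022   0.0204  0.0109]
 [ 0.0276  0.0251  0.0116]]
```

View pics/ov.png

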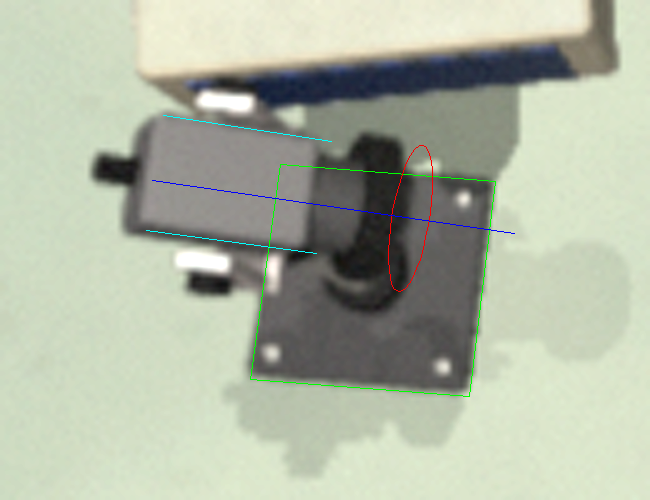

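```bash
python3 - <<'E'
from h import *
a=np.load("pics/top3.npz");p=a["p"][:,:,::-1]
c=p[240:290,170:230].astype(float)/255
im=(255*np.clip(c*2.2,0,1)**.55).astype(np.uint8)
im=cv2.resize(im,None,fx=12,fy=12,interpolation=cv2.INTER_NEAREST)
az=np.radians(-100.5);T=.479;s=np.array([np.cos(az),np.sin(az),0]);up=np.array([0,0,1.])
f=np.cos(T)*s-np.sin(T)*up;z=np.sin(T)*s+np.cos(T)*up;y=np.cross(z,f);P=np.array([.5273,.3498,.27])
th=np.linspace(0,2*np.pi,60)
for k,col in((.0745,(0,0,255)),(.06,(0,255,255))):
    q=((proj("top",[P+k*f+.031*(np.cos(t)*y+np.sin(t)*z) for t in th])-[170,240]+.5)*12).round().astype(np.int32);cv2.polylines(im,[q],True,col,1)
cv2.imwrite("pics/ring.png",im)
X=cloud("top",a["d"])[240:290,170:230].reshape(-1,3);L=(X-P)@np.c_[f,y,z]
m=(X[:,2]>.18)&(L[:,0]>.036)&(L[:,0]<.1)
L=L[m]
for k in np.arange(.036,.09,.004):
    w=L[(L[:,0]>=k)&(L[:,0]<k+.004)]
    if len(w): print(round(k,3),len(w),w[:,1].min().round(4),w[:,1].max().round(4),w[:,2].min().round(4),w[:,2].max().round(4))
E
```

```text
0.036 35 -0.0177 0.0193 0.0025 0.0217
0.04 42 -0.0173 0.0197 -0.0687 0.0204
0.044 38 -0.0169 0.0205 -0.0777 0.021
0.048 116 -0.0286 0.0325 -0.072 0.0308
0.052 59 -0.0278 0.0314 -0.0737 0.0338
0.056 51 -0.0281 0.0296 0.0017 0.0314
0.06 57 -0.0273 0.0315 0.0035 0.0309
0.064 2 -0.0122 -0.0048 0.0168 0.0237
0.068 31 -0.0153 0.0179 -0.0012 0.0177
0.072 3 -0.0134 -0.0017 0.0041 0.0137
```

View pics/ring.png

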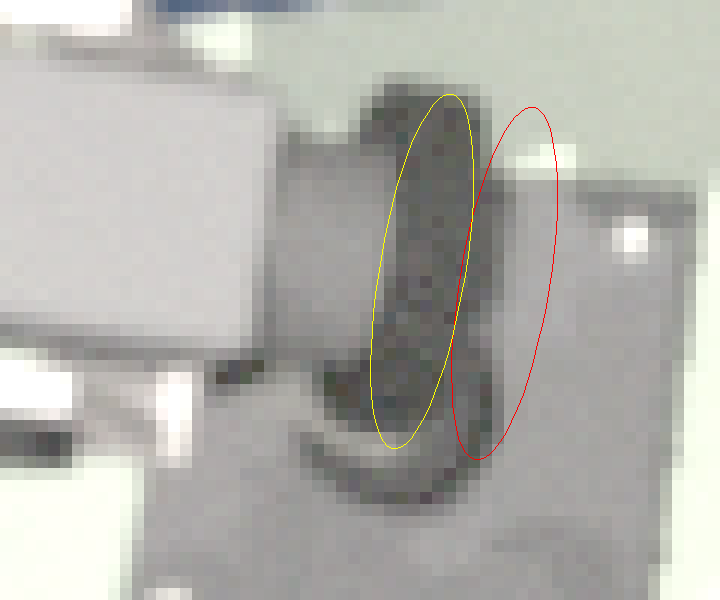

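The barrel and ring sit about 1.4 mm to +y of my modelled axis, and I'll include that. Everything else in the model fits; the lower black arc is the cable. Now I approach slowly.

```bash
python3 -m inch '0.0025 0.012 -0.0025 0 0 0 -0.5;0.0025 0.012 -0.0025 0 0 0 -0.5;0.0025 0.012 -0.0025 0 0 0 -0.5;0.0025 0.012 -0.0025 0 0 0 -0.5;0.0025 0.012 -0.0025 0 0 0 -0.5'
python3 -m inch '0.0025 0.012 -0.0025 0 0 0 -0.5;0.0025 0.012 -0.0025 0 0 0 -0.5;0.0025 0.012 -0.0025 0 0 0 -0.5;0 0 0 0 0 0 -0.5;0 0 0 0 0 0 -0.5'
python3 -m inch '0 0 0 0 0 0 -0.5;0 0 0 0 0 0 -0.5;0 0 0 0 0 0 -0.5'
python3 - <<'E'
from h import *
np.set_printoptions(precision=4,suppress=True)
Ts=[]
for n in("scene","top","top"):
    p,d=cams.capture(n);cv2.imwrite(f"pics/{n}4.png",p[:,:,::-1]);np.savez(f"pics/{n}4.npz",p=p,d=d);st=robot.get_state();Ts.append(st["tool_pos"])
T0=np.mean(Ts,0);R=st["tool_rot"];print(np.array(Ts),R,st["opening"],st["force"],st["t"],np.abs(st["dq"]).max())
az=np.radians(-100.5);T=.479;s=np.array([np.cos(az),np.sin(az),0]);up=np.array([0,0,1.])
f=np.cos(T)*s-np.sin(T)*up;z=np.sin(T)*s+np.cos(T)*up;y=np.cross(z,f);P=np.array([.5273,.3498,.27])+.0014*y
A=np.c_[f,y,z];lens=P+.0745*f
print("face in lens frame",(T0+.012*R[:,2]-lens)@A)
X=cloud("top",d)[215:330,200:330].reshape(-1,3);L=(X-lens)@A
# front face points seen (slide+fingers) 
m=(L[:,0]>.108)&(L[:,0]<.13)&(abs(L[:,1])<.035)&(L[:,2]>-.04)&(L[:,2]<.05);w=L[m];print(m.sum());print(np.percentile(w,[2,10,50,90,98],axis=0))
E
```

```text
t: 6.47
tool_pos: [0.491, 0.1477, 0.1791]
tool_rot: [[0.983, 0.084, 0.161], [-0.182, 0.453, 0.873], [-0.0, -0.887, 0.461]]
force: [-0.2, -0.1, -2.0]
opening: 0.0398
t: 6.88
tool_pos: [0.4954, 0.1682, 0.1746]
tool_rot: [[0.983, 0.084, 0.162], [-0.182, 0.454, 0.872], [-0.001, -0.887, 0.461]]
force: [1.0, -0.3, -1.2]
opening: 0.0398
t: 7.13
tool_pos: [0.4957, 0.1672, 0.1747]
tool_rot: [[0.983, 0.085, 0.163], [-0.184, 0.453, 0.872], [-0.0, -0.887, 0.461]]
force: [0.9, -0.6, -1.7]
opening: 0.0393
[[0.4957 0.1673 0.1748]
 [0.4957 0.1674 0.1748]
 [0.4957 0.1674 0.1748]] [[ 0.983   0.0845  0.1631]
 [-0.1837  0.4532  0.8723]
 [-0.0002 -0.8874  0.4611]] 0.03981412718940018 [ 0.3311  0.9045 -1.6819] 7.2833 0.0018437213098807528
face in lens frame [0.1217 0.0008 0.0008]
131
[[ 0.1214 -0.018  -0.026 ]
 [ 0.1224 -0.0126 -0.0202]
 [ 0.1232  0.0119  0.0015]
 [ 0.1254  0.0261  0.0247]
 [ 0.1291  0.0312  0.0401]]
```

```bash
python3 - <<'E'
import cv2
p=cv2.imread("pics/top4.png");cv2.imwrite("pics/c4.png",cv2.resize(p[205:325,150:330],None,fx=4.4,fy=4.4,interpolation=cv2.INTER_CUBIC))
E
```

```text
(no output)
```

View pics/c4.png

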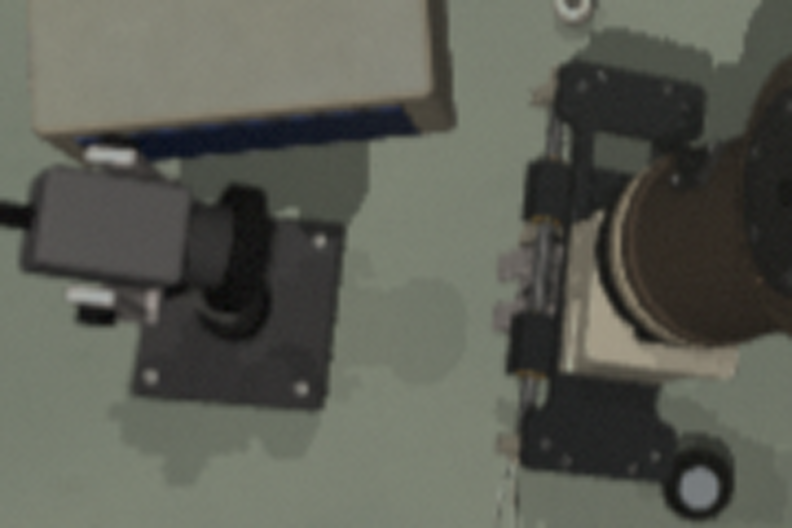

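View pics/scene4.png

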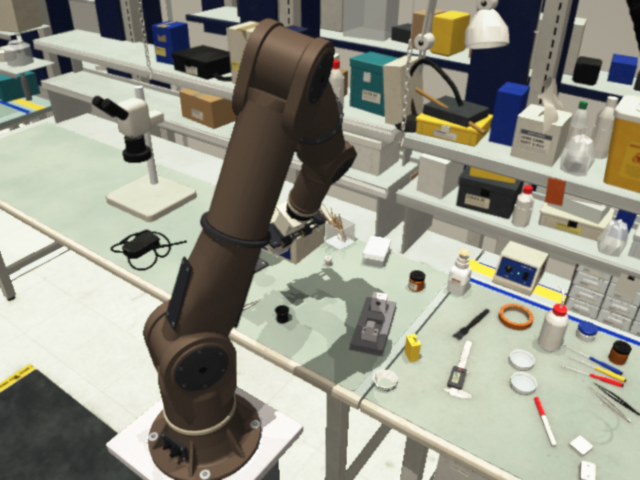

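The top crop shows the slide's two slot lips at about (510,285), facing the lens and on the line from the head through the ring. The scene view shows the spacer and step block still in the nest. The arm is at rest, so I'm handing in the job.

```bash
python3 -c "
from plant import robot
print(robot.job_done())"
```

```text
the job is handed in; nothing more can be done
None
```

I took the slide block from the middle pocket, gripped on its side faces at 30 N. I turned it about 60.5° and tilted it about 27.5°, and the gripper was holding it still in front of the camera when I handed the job in. No verdict was reported.

- **Position:** from the measured tool pose, the middle of the slotted face is about 122 mm from the lens and about 1 mm off its axis in y and z. The depth picture put the face at about 123 mm.
- **Orientation:** the tool's axes are within about 0.2° of the lens axes as I estimated them from one top picture (tilt about 0.48 rad). I did not measure the slide's own angle in the jaws at the end.
- **Grip:** the opening was 39.8 mm, the slide weighs about 1.8 N, and the arm was at rest.
- **Surroundings:** in the last scene picture the spacer and step block were still in their pockets. I saw no sign of the camera or stand being touched, nor of a bench item being moved, though I judged this by eye only.
- **Disagreements:** the head and ring measured about 1.4 mm sideways from the stand-centre estimate, so I corrected for that. The scene camera could not see the slide in its final pose because the arm hid it, so the final check rests on the top camera and the tool pose.

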